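Thread the return spring onto the citrus press

TASK

The citrus press has been washed and needs its return spring back: take the coil spring from the dark tray and thread it, red stub end down, over the upright guide rod of the press, twisting it slightly whenever it snags, until it stands fully home on the black boss at the foot of the rod; then let go. Be gentle, never force the spring against the press, and leave the white cup, the candle and the wooden knob where they stand.

Things in the scene. Friction and masses are not known exactly. Their poses are not given: they have to be found in the camera images.
- press: Base of a citrus press, fixed: aluminium plate 220 x 110 x 25 mm, from it rises an upright steel guide rod. 118 mm from the rod along the press's +x is a juice dish (radius 45 mm) with a green reamer, up to 70 mm above the counter. Origin: on the counter, under the rod's axis; z up. The plate spans x = -55 to +165 mm.
- rod_foot (a point): Middle of the black boss (48 mm across, 35 mm above the counter) where the rod rises: the seat on which the spring's lower end must stand. Frame as the press's. Rod 8 mm across, carrying two brass collars 20 mm across, 8 mm thick, edges chamfered.
- rod_tip (a point): Top end of the guide rod, tapered, 66 mm above rod_foot.
- upper_collar (a point): Top of the upper collar, on the rod axis, 50 mm above rod_foot (underside at 42 mm). A radial slot 38 degrees wide with red marks beside it is the only place where the spring's stub can pass. The slot points along the press's +x to within 32 degrees either way; where exactly is not measured: find it by turning the spring under light load until it drops.
- lower_collar (a point): Top of the lower collar, 28 mm above rod_foot (underside at 20 mm), with the same kind of slot and marks, but turned 20 to 66 degrees anticlockwise (seen from above) from the upper collar's slot; how far varies and is not measured. Neither collar turns. Between and below the collars the stub can turn freely.
- spring: Steel coil spring, loose, upright in the tray: 32 to 33 mm outside, 23 mm inside, wire 4.5 mm, 59 mm tall, 60 g. Origin: middle of its lower end; z up its axis. The part from 22 to 59 mm is stiff: grip it there, about 50 mm up. The lower 22 mm gives up to 6 mm at 1.5 N per mm. On the collars it has 1.5 mm play all round. 3 to 6 N of push is plenty; over 20 N is forcing it.
- spring_stub (a point): Tip of the red wire stub (3 mm thick) that points inward from the coil on the spring's +x side, 10 mm above its lower end; the point lies 7.3 mm from the axis and the stub ends 5.8 mm from it. To pass a collar the stub must be turned to that collar's slot.
- tray: Dark wooden tray, fixed, 240 x 200 mm, walls 8 mm thick and 18 mm high, floor 8 mm thick. Origin: middle of its underside.
- knob: Turned wooden press knob, 34 mm across, 25 mm tall, loose in the tray; leave alone. Origin: middle of its underside.
- cup: White china cup, 76 mm across, 60 mm tall; leave alone. Origin: middle of its underside.
- candle: Cream pillar candle, 54 mm across, 85 mm tall; leave alone. Origin: middle of its underside.
Things that resemble listed ones, but are neither listed nor needed, are in the scene too. Of the things like the press, leave any that is blue; of the rest the smaller one is meant.

How it is judged:
On the way, in this order (a step that is already met when the one before it is completed fails the run):
1. the spring is on the rod with its stub past the upper collar (horizontal distance between spring and rod_foot below 0.004 m and z of spring_stub in the frame of rod_foot between 0.024 and 0.04 m), for 0.1 s.
2. its stub is past the lower collar (horizontal distance between spring and rod_foot below 0.004 m and z of spring_stub in the frame of rod_foot below 0.018 m), for 0.1 s.
At the end, for the whole second after the job is handed in: The spring stands on the boss around the rod, stub end down and below both collars: its lower end within 2 mm of the seat, its axis within 4 mm of the rod's, upright within 0.08 rad, at rest and released (z of spring in the frame of rod_foot between -0.002 and 0.002 m and horizontal distance between spring and rod_foot below 0.004 m and angle between spring's own z axis and vertical below 0.08 rad and linear speed of spring below 0.02 m/s); the robot touches nothing.
It fails at once if the spring is forced against the press with more than 20 N (contact force between spring and press above 20 N).
It fails at once if the knob is moved by more than 15 mm or tipped (distance of knob from where it was at the start of the episode above 0.015 m or angle between knob's own z axis and vertical above 0.3 rad).
It fails at once if the cup is moved by more than 15 mm or tipped (distance of cup from where it was at the start of the episode above 0.015 m or angle between cup's own z axis and vertical above 0.3 rad).
It fails at once if the candle is moved by more than 15 mm or tipped (distance of candle from where it was at the start of the episode above 0.015 m or angle between candle's own z axis and vertical above 0.3 rad).
It also fails if it takes over 72 s, if anything falls off the work surface, if the arm or the gripper's body presses on something with over 40 N, if the wrist force passes 120 N, or if a joint passes its speed limit or range.

ROBOT

A 6-joint arm with a two-finger parallel gripper is mounted at the origin on the work surface. World frame = base frame: x ahead of the robot, y to its left, z up, the work surface at z = 0. Lengths are in m, angles in rad, forces in N, time in s.
With the tool pointing down it reaches from about 0.225 to 0.875 m from the base axis. Payload 3.4 kg.
Tool frame: the origin (TCP) lies between the finger pads; the fingertips stand 8 mm ahead of it and the grasp point (between the pads) lies 11 mm behind it; z points along the fingers, y is the line along which they close (so a half turn about z gives the same grasp; the last joint's range is limited). The gripper opens to 85 mm and grips with 20 to 120 N. Pads are 22 mm wide; open, the fingers measure 114 mm over their backs; the gripper's body (76 mm by 85 mm) begins 54 mm behind the grasp point. The pads swing forward as they close: fully open they stand 13 mm farther back than shut.
Start: joints at [1.021, 0.276, 1.505, -0, 1.361, -0.121], TCP at [0.239, 0.523, 0.239] pointing down, gripper open.
Joint ranges: [-2.89, 2.89], [-0.75, 2.08], [0.22, 2.7], [-1.18, 4.32], [0.11, 2.71], [-2.7, 2.7]. Speed limits (rad/s): [2.57, 2.57, 3.14, 3.14, 3.14, 3.14].

INTERFACE

Orientations are given as a unit quaternion [w, x, y, z].
In Python, from rig import manip, optics, finder gives the robot as it stands.
- The arm moves only by the tool servo_tool, never from a script. Its argument "increments" is a list of rows, each a list of 7 numbers: the shift along the tool's x, y, z in cm, then the turn, a rotation vector about the tool's x, y, z in degrees, then the closure, from -1 (fully open) to 1 (shut). In form: [[x, y, z, rx, ry, rz, gripper], ...]. A call has exactly 5 rows; each row shifts and turns the commanded pose from where the row before left it, along the tool's axes as they then stand; what a row does not reach is not made up. A row lasts 1/10 s, in which the tool goes at most 50 mm and 8.59 degrees, less where a joint would pass 70% of its speed; a pose out of reach is approached as far as the arm can. A call is refused whole if a number of a shift passes 5 or a number of a turn 8.59, either way. A call with a gripper value outside its range is refused whole. The fingers move at their own pace and stop on an object; "squeeze" is the grip in N (left out, the last holds). Time passes only in rows, so rows that do not move let the fingers close, or fill a call up. It gives the time, the measured TCP pose, the force, the opening and the grip force at its end, in the units of the state.
- manip.get_state(): the state, without advancing time (a new reading comes with each control period).
- optics.get_image(name): name is "side" or "top"; returns the picture (420x560x3 uint8, red, green, blue); there is no depth.
- optics.get_calibration(name): a dict with "fov_y" (degrees; the focal length in pixels is half the picture's height over the tangent of half this angle, whatever the lens; pixels are square), "cx", "cy" (the principal point, pixels), "dist_coeffs" ([k1, k2, p1, p2, k3] as OpenCV has them; the pictures are not rectified), "world_to_cam" (4x4, takes a point from world to camera coordinates). Camera axes: x right, y down, z forward; pixel columns grow to the right and rows downward; lengths in m; the calibration is good to about 2 mm. A picture is of the moment at which its call begins. get_calibration takes no time and is no camera call.
- manip.sign_off(): hands the job in; it is judged then, once.
Trained networks look in the newest picture that a camera, given by its name, has taken for a name from the list of things; names that differ only in an ending like _2 or _b are one class to them, and where a whole thing is asked for, a point or a joint stands for the part that bears it (a point fixed in the world has none). Each returns a list of dicts, best first, with "p" (0 to 1); they miss things now and then, are a little off and sometimes report something else, mostly with a low value. They report only what shows in the picture. A call takes as long as a camera call. They do not tell look-alikes from the thing itself.
- finder.silhouettes(label, camera): "region" (420x560 bool, what is visible of it) and "box" ([centre column, centre row, width, height] in pixels, round what is visible of it).
- finder.tip_of(label, camera): "at" ([column, row] in pixels: a listed point, or the origin of a listed thing).
The state is a dict: "clock": time; "qpos": joint angles; "qd": joint speeds; "effort": joint torques, N m; "position": TCP position; "ee_rot": TCP orientation; "contact_force": force on the tool from outside, world axes, zero at the start; "moment": the same for the moment, N m; "width": finger opening in m; "gripper_force": force on a finger pad.
Only numpy, scipy, OpenCV 4.12 (cv2) and the standard library are available. Lean on these libraries where they do the work, as an engineer would, in place of code of your own. Each camera call takes 0.05 s, during which the arm holds its last target. There are 200 camera calls.

## Working session

There is one attempt and no reset: what is moved stays moved. The work goes in short steps, Python scripts to look and compute and a tool call to move; the robot and the scene stay as the last step left them, time stands still between calls to the robot, and variables do not carry over. Pictures are saved under pics/ and viewed, at most 10 in all, crops included, and the job is handed in when it is done.

Besides the shell and the picture viewer there is one more tool, called after ">>>" as a command line: name --pt "numbers of a row" for each row, then --argument value for the rest. servo_tool: Moves the arm, as the interface text tells. Its arguments: {"type":"object","properties":{"increments":{"type":"array","items":{"type":"array","items":{"type":"number"}}},"squeeze":{"type":"number"}},"required":["increments"]}

```bash
mkdir -p pics; cat > h.py <<'E'
import numpy as np, cv2
from rig import manip, optics, finder
def cal(n):
    c=optics.get_calibration(n); f=210/np.tan(np.radians(c["fov_y"])/2)
    return np.array([[f,0,c["cx"]],[0,f,c["cy"]],[0,0,1.]]),np.array(c["dist_coeffs"],float),np.array(c["world_to_cam"])
def ray(n,px):
    K,d,T=cal(n); u=cv2.undistortPoints(np.array([[px]],float),K,d)[0,0]
    R=T[:3,:3]; return -R.T@T[:3,3], R.T@np.array([u[0],u[1],1.])
def onz(n,px,z):
    o,v=ray(n,px); return o+v*(z-o[2])/v[2]
def proj(n,P):
    K,d,T=cal(n); return cv2.projectPoints(np.atleast_2d(np.array(P,float)),cv2.Rodrigues(T[:3,:3])[0],T[:3,3],K,d)[0][:,0]
def tri(pa,pb,a="side",b="top"):
    (o1,v1),(o2,v2)=ray(a,pa),ray(b,pb); A=np.c_[v1,-v2]; s=np.linalg.lstsq(A,o2-o1,rcond=None)[0]
    p,q=o1+v1*s[0],o2+v2*s[1]; return (p+q)/2,np.linalg.norm(p-q)
def save(n,f): im=optics.get_image(n); cv2.imwrite(f,im[:,:,::-1]); return im
E
python3 - <<'E'
from h import *
np.set_printoptions(precision=3,suppress=True)
a=save("side","pics/side0.png");b=save("top","pics/top0.png")
cv2.imwrite("pics/both.png",cv2.resize(np.vstack([a,b])[:,:,::-1],(400,600)))
for n in("side","top"):
    o,v=ray(n,(280,210)); print(n,o,v)
    for l in("spring","spring_stub","rod_foot","rod_tip","upper_collar","lower_collar","press","tray","knob","cup","candle"):
        print(n,l,[(np.round(r["at"],1).tolist(),round(r["p"],2)) for r in finder.tip_of(l,n)][:4])
s=manip.get_state();print(s["clock"],s["position"],s["ee_rot"],s["contact_force"],s["width"])
E
```

```text
side [ 0.363 -0.916  0.774] [ 0.025  0.847 -0.531]
side spring [([353.0, 325.3], 0.63), ([305.3, 197.3], 0.53)]
side spring_stub [([350.4, 319.6], 0.74), ([351.7, 326.3], 0.74), ([306.4, 199.3], 0.57)]
side rod_foot [([212.1, 188.7], 0.79), ([304.0, 209.8], 0.73)]
side rod_tip [([208.2, 171.2], 0.83), ([249.5, 143.5], 0.65), ([307.7, 193.7], 0.62)]
side upper_collar [([247.4, 148.6], 0.89), ([307.4, 196.4], 0.73), ([209.4, 174.9], 0.64)]
side lower_collar [([305.5, 206.4], 0.97), ([210.7, 182.3], 0.95), ([324.4, 329.9], 0.7), ([248.4, 155.8], 0.57)]
side press [([303.7, 218.6], 0.91), ([248.6, 167.3], 0.76), ([212.8, 201.7], 0.74)]
side tray [([326.1, 329.4], 0.66)]
side knob [([291.7, 312.8], 0.55), ([325.0, 329.3], 0.22)]
side cup [([368.6, 265.5], 0.82)]
side candle [([317.4, 262.6], 0.84), ([304.8, 199.9], 0.25)]
top [0.133 0.196 1.457] [ 0.205 -0.006 -0.979]
top spring [([399.0, 184.0], 0.53)]
top spring_stub [([265.1, 191.5], 0.71), ([400.1, 180.5], 0.53)]
top rod_foot [([265.8, 196.3], 0.98), ([142.6, 248.2], 0.84), ([223.1, 286.3], 0.61), ([392.5, 219.5], 0.31)]
top rod_tip [([264.0, 190.7], 0.7), ([217.3, 289.7], 0.58)]
top upper_collar [([220.8, 290.4], 0.82), ([260.7, 191.1], 0.69)]
top lower_collar [([139.2, 246.9], 0.84), ([218.5, 291.9], 0.79), ([262.1, 197.7], 0.75)]
top press [([223.0, 288.0], 0.97), ([268.1, 197.0], 0.81), ([144.7, 249.9], 0.73)]
top tray [([404.8, 201.6], 0.56), ([331.3, 155.3], 0.18)]
top knob [([391.4, 220.6], 0.51)]
top cup [([336.7, 152.1], 0.84), ([264.4, 186.8], 0.55)]
top candle [([332.1, 195.3], 0.85), ([398.2, 184.3], 0.42)]
1.2 [0.239 0.523 0.239] [0.    0.213 0.977 0.   ] [-0.254 -0.47   0.207] 0.08550657794129744
```

View pics/side0.png

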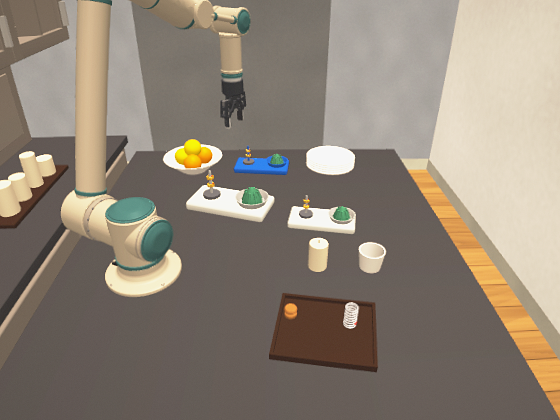

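View pics/top0.png

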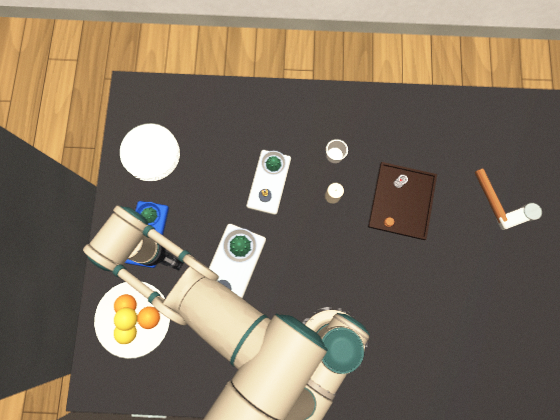

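The side picture shows the small white press with its rod at (306,210), the large white press at (211,190), and the blue one at (249,155). The spring is at (351,316) in the tray and the knob at (291,311). From the top, the small press rod is at (265,195) and the spring at (400,182). Press candidates are therefore small white, large white and blue. I choose the small white one; only one spring is in view.

```bash
python3 - <<'E'
from h import *
np.set_printoptions(precision=4,suppress=True)
a=cv2.imread("pics/side0.png");b=cv2.imread("pics/top0.png")
def crop(im,x,y,w,h,W=400,H=300): return cv2.resize(im[y:y+h,x:x+w],(W,H),interpolation=cv2.INTER_CUBIC)
cv2.imwrite("pics/crops.png",np.vstack([np.hstack([crop(a,325,295,52,39),crop(a,285,188,80,60)]),np.hstack([crop(b,380,165,40,30),crop(b,245,150,80,60)])]))
P,e=tri((304,209.8),(265.8,196.3));print("rodfoot",P,e)
print(onz("side",(304,209.8),.035),onz("top",(265.8,196.3),.035))
print("tip",tri((307.7,193.7),(264,190.7)))
for n in("side","top"):
    for l in("spring","tray","press","candle","cup","knob"):
        for r in finder.silhouettes(l,n)[:3]: print(n,l,np.round(r["box"],1),r["p"].__round__(2),r["region"].sum(),onz(n,r["box"][:2],.03))
# juice dish direction: green centroid
for n,im in(("side",a),("top",b)):
    hsv=cv2.cvtColor(im,cv2.COLOR_BGR2HSV);m=cv2.inRange(hsv,(50,60,30),(90,255,255))
    k,l,s,c=cv2.connectedComponentsWithStats(m)
    print(n,[(c[i],s[i,4],onz(n,c[i],.05)) for i in range(1,k) if s[i,4]>40])
E
```

```text
rodfoot [0.4752 0.2389 0.0495] 0.0025027810642447904
[0.4787 0.2626 0.035 ] [0.4774 0.2393 0.035 ]
tip (array([0.4829, 0.2441, 0.1068]), np.float64(0.008148048834598581))
side spring [351.8 316.3  10.8  25.2] 0.57 341 [ 0.5583 -0.2177  0.03  ]
side tray [322.4 330.1 107.7  76.6] 0.75 6432 [ 0.4821 -0.2584  0.03  ]
side press [230.1 197.2  89.8  42.9] 0.96 2254 [0.2229 0.3609 0.03  ]
side press [320.6 215.6  68.5  32.2] 0.78 1582 [0.5319 0.233  0.03  ]
side press [262.  161.2  53.8  27.9] 0.55 892 [0.3336 0.6564 0.03  ]
side candle [319.5 255.8  19.7  36.1] 0.74 563 [0.5051 0.0195 0.03  ]
side cup [372.6 258.6  26.9  33.4] 0.67 681 [0.6567 0.002  0.03  ]
side knob [323.4 214.   73.1  40.8] 0.51 1687 [0.5424 0.2427 0.03  ]
side knob [291.9 311.2  10.9  18.4] 0.45 152 [ 0.4141 -0.1959  0.03  ]
top spring [400.1 181.8  15.9  10.9] 0.6 119 [ 0.5523 -0.2272  0.03  ]
top tray [404.5 201.4  64.2  76.4] 0.91 3753 [ 0.4826 -0.2414  0.03  ]
top press [148.1 233.5  41.4  66.7] 0.85 790 [0.3298 0.6335 0.03  ]
top press [269.1 181.7  43.9  61.8] 0.66 1834 [0.5316 0.2305 0.03  ]
top press [239.5 26
[... 1295 characters left out ...]
7647, 229.6078]), np.int32(51), array([0.34  , 0.6333, 0.05  ])), (array([239.7317, 245.5   ]), np.int32(328), array([0.3008, 0.3174, 0.05  ])), (array([182.4035, 255.3509]), np.int32(57), array([0.2592, 0.5058, 0.05  ])), (array([ 97.6964, 264.4643]), np.int32(56), array([0.2164, 0.7827, 0.05  ])), (array([117.4237, 269.2712]), np.int32(59), array([0.2036, 0.7157, 0.05  ])), (array([152.7451, 296.0196]), np.int32(51), array([0.1226, 0.5904, 0.05  ])), (array([245.6432, 337.    ]), np.int32(185), array([0.008 , 0.2801, 0.05  ])), (array([333.4401, 345.5068]), np.int32(1904), array([-0.0051, -0.0011,  0.05  ])), (array([354.283 , 321.7547]), np.int32(106), array([ 0.0713, -0.067 ,  0.05  ]))]
```

View pics/crops.png

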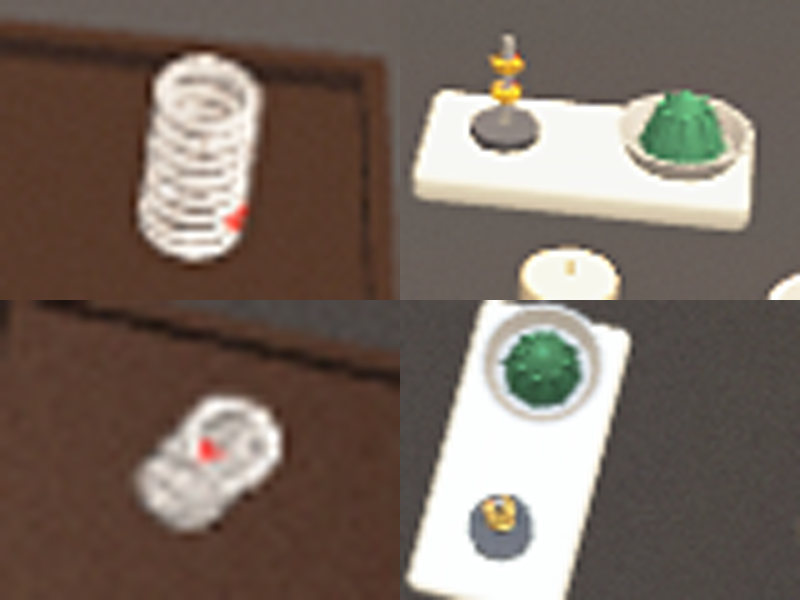

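The crop shows the spring upright in the tray with its red stub on the +x side. In the side view the red is at (355.7,323.3), and in the top view at (400.7,180). The small press has its dish to the right and brass collars on the rod. Next I fit the spring axis, the stub yaw and the press yaw.

```bash
cat >> h.py <<'E'
from scipy.spatial.transform import Rotation as Ro
def plan(target,gy,n):
    "rows (world target of TCP, angle in deg of tool y axis mod 180, tool down), n rows"
    s=manip.get_state(); p=np.array(s["position"]); w,x,y,z=s["ee_rot"]; R=Ro.from_quat([x,y,z,w])
    yv=R.as_matrix()[:,1]; a=np.degrees(np.arctan2(yv[1],yv[0])); da=(gy-a+90)%180-90
    q6=np.degrees(s["qpos"][5]); d=np.array(target)-p; T=Ro.from_euler('z',np.radians(da/n))
    print("now",p.round(4),"yaw",a.round(2),"da",da.round(2),"q6",q6.round(1),"z-axis",R.as_matrix()[:,2].round(4))
    for i in range(n):
        print(np.round(100*R.inv().apply(d/n),2).tolist(),"rz",round(-da/n,2)); R=T*R
E
python3 - <<'E'
from h import *
np.set_printoptions(precision=4,suppress=True)
from scipy.optimize import least_squares
S=lambda n:max(finder.silhouettes("spring",n),key=lambda r:r["p"])["region"]
sil={}
for n in("side","top"):
    optics.get_image(n); sil[n]=S(n)
def mask(n,x,y,z0=.008,h=.059,r=.01625):
    t=np.linspace(0,2*np.pi,40); P=np.array([[x+r*np.cos(k),y+r*np.sin(k),z] for k in t for z in(z0,z0+h)])
    m=np.zeros((420*8,560*8),np.uint8); cv2.fillPoly(m,[cv2.convexHull((proj(n,P)*8+4).astype(np.int32))],255)
    return cv2.resize(m,(560,420),interpolation=cv2.INTER_AREA)/255.
g=[]
# fill silhouettes with hull
for n in sil:
    pts=np.argwhere(sil[n])[:,::-1].astype(np.int32); m=np.zeros((420,560),np.uint8); cv2.fillPoly(m,[cv2.convexHull(pts)],1); sil[n]=m
def cost(v,ns): return sum(np.abs(mask(n,*v)-sil[n]).sum() for n in ns)
for ns in(("side",),("top",),("side","top")):
    b=min(((cost((x,y),ns),x,y) for x in np.arange(.54,.572,.002) for y in np.arange(-.24,-.208,.002)));print(ns,b)
_,x,y=b
for a in range(-90,91,15):
    c,s=np.cos(np.radians(a)),np.sin(np.radians(a))
    print(a,*[proj(n,[[x+r*c,y+r*s,.018] for r in(.016,.0058)]).round(1).tolist() for n in("side","top")])
f1,f2=onz("side",(306,214),.035),onz("top",(265,195.4),.035);print(f1,f2)
print("reamer",onz("side",(341.2,213.6),.05),onz("top",(273,163.3),.05))
plan([x,y,.15],0,16)
E
```

```text
Traceback (most recent call last):
ValueError: max() iterable argument is empty
```

```bash
cat > fit.py <<'E'
from h import *
np.set_printoptions(precision=4,suppress=True)
sil={}
for n,(x0,x1,y0,y1) in dict(side=(335,372,295,336),top=(385,415,168,195)).items():
    im=cv2.imread(f"pics/{n}0.png"); m=np.zeros((420,560),np.uint8)
    sub=im[y0:y1,x0:x1].astype(int); bright=(sub.max(2)>105)
    k,l,s,c=cv2.connectedComponentsWithStats(bright.astype(np.uint8)); b=1+np.argmax(s[1:,4]); print(n,s[b],c[b]+[x0,y0])
    pts=(np.argwhere(l==b)[:,::-1]+[x0,y0]).astype(np.int32); cv2.fillPoly(m,[cv2.convexHull(pts)],1); sil[n]=m
def mask(n,x,y,z0=.008,h=.059,r=.01625):
    t=np.linspace(0,2*np.pi,40); P=np.array([[x+r*np.cos(k),y+r*np.sin(k),z] for k in t for z in(z0,z0+h)])
    m=np.zeros((420*8,560*8),np.uint8); cv2.fillPoly(m,[cv2.convexHull((proj(n,P)*8+4).astype(np.int32))],255)
    return cv2.resize(m,(560,420),interpolation=cv2.INTER_AREA)/255.
def cost(v,ns): return sum(np.abs(mask(n,*v)-sil[n]).sum() for n in ns)
for ns in(("side",),("top",),("side","top")):
    b=min(((cost((x,y),ns),x,y) for x in np.arange(.54,.572,.002) for y in np.arange(-.24,-.208,.002)));print(ns,b)
_,x,y=b
for a in range(-90,91,15):
    c,s=np.cos(np.radians(a)),np.sin(np.radians(a))
    print(a,*[proj(n,[[x+r*c,y+r*s,.018] for r in(.016,.0058)]).round(1).tolist() for n in("side","top")])
for n in("side","top"):
    im=cv2.imread(f"pics/{n}0.png").astype(int); r=np.argwhere((im[:,:,2]-im[:,:,1]>50)&(im[:,:,2]-im[:,:,0]>50)&(im[:,:,2]>130)&(sil[n]>0)); print("red",n,r[:,::-1].mean(0),len(r))
f1,f2=onz("side",(306,214),.035),onz("top",(265,195.4),.035);print(f1,f2)
print("reamer",onz("side",(341.2,213.6),.05),onz("top",(273,163.3),.05))
plan([x,y,.15],0,16)
E
python3 fit.py
```

```text
side [  8   7  16  27 352] [350.5426 315.1108]
top [  8   6  15  14 137] [400.4745 180.4818]
('side',) (np.float64(34.5921568627451), np.float64(0.554), np.float64(-0.21999999999999997))
('top',) (np.float64(16.40392156862745), np.float64(0.554), np.float64(-0.22599999999999998))
('side', 'top') (np.float64(63.40392156862745), np.float64(0.554), np.float64(-0.22199999999999998))
-90 [[351.0, 326.1], [350.3, 322.9]] [[402.2, 182.4], [399.3, 182.3]]
-75 [[352.6, 325.9], [350.9, 322.8]] [[402.0, 181.3], [399.2, 181.9]]
-60 [[354.1, 325.4], [351.4, 322.7]] [[401.5, 180.2], [399.0, 181.5]]
-45 [[355.3, 324.5], [351.8, 322.4]] [[400.8, 179.2], [398.8, 181.1]]
-30 [[356.1, 323.4], [352.1, 322.0]] [[399.8, 178.5], [398.4, 180.9]]
-15 [[356.4, 322.2], [352.2, 321.5]] [[398.7, 178.0], [398.0, 180.7]]
0 [[356.4, 320.9], [352.2, 321.1]] [[397.6, 177.8], [397.6, 180.6]]
15 [[355.8, 319.7], [352.0, 320.6]] [[396.4, 177.9], [397.2, 180.6]]
30 [[354.9, 318.5], [351.7, 320.2]] [[395.3, 178.3], [396.8, 180.8]]
45 [[353.7, 317.5], [351.2, 319.8]] [[394.4, 179.0], [396.4, 181.0]]
60 [[352.1, 316.8], [35
[... 182 characters left out ...]
]
red side [355.2222 322.8889] 9
red top [400.8 179.6] 5
[0.4833 0.2362 0.035 ] [0.4805 0.2422 0.035 ]
reamer [0.5961 0.2126 0.05  ] [0.5929 0.2196 0.05  ]
now [0.2391 0.523  0.2393] yaw 65.43 da -65.43 q6 -6.9 z-axis [ 0.0001  0.0001 -1.    ]
[-3.73, -3.42, 0.56] rz 4.09
[-3.96, -3.14, 0.56] rz 4.09
[-4.17, -2.85, 0.56] rz 4.09
[-4.37, -2.55, 0.56] rz 4.09
[-4.54, -2.23, 0.56] rz 4.09
[-4.68, -1.9, 0.56] rz 4.09
[-4.81, -1.56, 0.56] rz 4.09
[-4.91, -1.21, 0.56] rz 4.09
[-4.98, -0.86, 0.56] rz 4.09
[-5.03, -0.5, 0.56] rz 4.09
[-5.05, -0.14, 0.56] rz 4.09
[-5.05, 0.22, 0.56] rz 4.09
[-5.02, 0.58, 0.56] rz 4.09
[-4.97, 0.93, 0.56] rz 4.09
[-4.89, 1.29, 0.56] rz 4.09
[-4.78, 1.63, 0.56] rz 4.09
```

>>> servo_tool --pt "-3.6 -3.3 0.5 0 0 4.1 -1" --pt "-3.8 -3.0 0.5 0 0 4.1 -1" --pt "-4.0 -2.8 0.5 0 0 4.1 -1" --pt "-4.2 -2.5 0.5 0 0 4.1 -1" --pt "-4.4 -2.2 0.5 0 0 4.1 -1"

```text
clock: 2.5
position: [0.3333, 0.296, 0.2143]
ee_rot: [0.0, 0.384, 0.923, 0.0]
contact_force: [1.2, 0.2, -0.3]
width: 0.0852
gripper_force: 0.0
```

>>> servo_tool --pt "-4.5 -1.8 0.5 0 0 4.1 -1" --pt "-4.6 -1.5 0.5 0 0 4.1 -1" --pt "-4.7 -1.2 0.5 0 0 4.1 -1" --pt "-4.8 -0.8 0.5 0 0 4.1 -1" --pt "-4.9 -0.5 0.5 0 0 4.1 -1"

```text
clock: 3.0
position: [0.4279, 0.0715, 0.1895]
ee_rot: [0.0, 0.543, 0.84, 0.001]
contact_force: [1.0, 1.1, 0.3]
width: 0.0854
gripper_force: 0.0
```

>>> servo_tool --pt "-4.9 -0.1 0.5 0 0 4.1 -1" --pt "-4.9 0.2 0.5 0 0 4.1 -1" --pt "-4.9 0.6 0.5 0 0 4.1 -1" --pt "-4.8 0.9 0.5 0 0 4.1 -1" --pt "-4.7 1.3 0.5 0 0 4.1 -1"

```text
clock: 3.5
position: [0.5239, -0.1542, 0.1642]
ee_rot: [0.0, 0.684, 0.73, 0.0]
contact_force: [1.4, 0.8, 0.6]
width: 0.0856
gripper_force: 0.0
```

```bash
python3 -c "
from h import *
print(manip.get_state()['clock'])
plan([.554,-.223,.11],0,5)"
```

```text
3.5
now [ 0.5239 -0.1542  0.1642] yaw 3.72 da -3.72 q6 -27.4 z-axis [ 5.e-04  2.e-04 -1.e+00]
[-1.41, 0.51, 1.08] rz 0.74
[-1.41, 0.53, 1.08] rz 0.74
[-1.4, 0.55, 1.08] rz 0.74
[-1.39, 0.57, 1.08] rz 0.74
[-1.38, 0.58, 1.08] rz 0.74
```

>>> servo_tool --pt "-1.4 0.5 1.1 0 0 0.7 -1" --pt "-1.4 0.5 1.1 0 0 0.7 -1" --pt "-1.4 0.6 1.1 0 0 0.7 -1" --pt "-1.4 0.6 1.1 0 0 0.7 -1" --pt "-1.4 0.6 1.1 0 0 0.7 -1"

```text
clock: 4.0
position: [0.5548, -0.2207, 0.1084]
ee_rot: [-0.0, 0.704, 0.71, 0.0]
contact_force: [0.3, -0.4, -0.1]
width: 0.0856
gripper_force: 0.0
```

>>> servo_tool --pt "0 0 0 0 0 0 -0.4" --pt "0 0 0 0 0 0 -0.3" --pt "0 0 0 0 0 0 -0.2" --pt "0 0 0 0 0 0 -0.2" --pt "0 0 0 0 0 0 -0.2"

```text
clock: 4.5
position: [0.5546, -0.2203, 0.11]
ee_rot: [0.0, 0.704, 0.71, 0.0]
contact_force: [0.7, -0.3, 0.7]
width: 0.0513
gripper_force: 0.0
```

```bash
python3 -c "
from h import *
a=save('side','pics/side1.png');b=save('top','pics/top1.png')
c=lambda im,x,y:cv2.resize(im[y:y+60,x:x+60],(400,400),interpolation=cv2.INTER_CUBIC)
cv2.imwrite('pics/c1.png',np.hstack([c(a,320,275),c(b,370,150)])[:,:,::-1])
plan([.554,-.223,.045],0,5)"
```

```text
now [ 0.5545 -0.2205  0.1097] yaw 0.46 da -0.46 q6 -28.8 z-axis [ 6.e-04 -2.e-04 -1.e+00]
[-0.05, -0.01, 1.29] rz 0.09
[-0.05, -0.01, 1.29] rz 0.09
[-0.05, -0.01, 1.29] rz 0.09
[-0.05, -0.01, 1.29] rz 0.09
[-0.05, -0.01, 1.29] rz 0.09
```

View pics/c1.png

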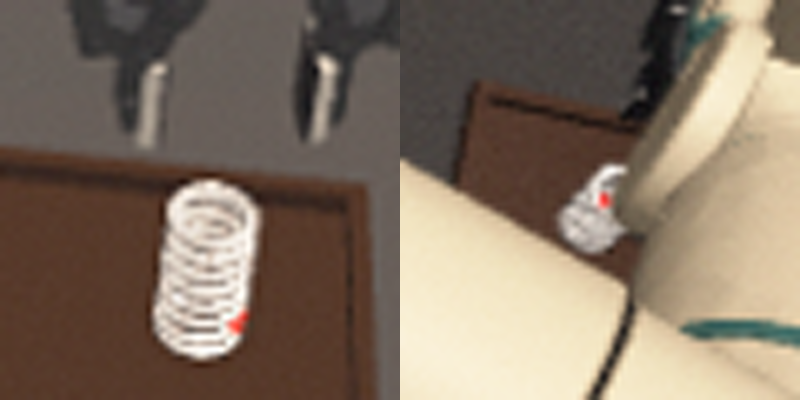

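The side crop shows the fingers straddling the spring, with pads at crop x of about 150 and 325, row 110, and the spring axis extrapolating to about x 222. I'll check this numerically against the projection of the TCP.

```bash
python3 -c "
from h import *
p=np.array(manip.get_state()['position'])
for dx in(-.0257,0,.0257):
  q=(proj('side',[p+[dx,0,-.008]])[0]-[320,275])*400/60; print(dx,q.round(0))
for z in(.008,.067,.102): print(z,((proj('side',[[.554,-.222,z]])[0]-[320,275])*400/60).round(0))
"
```

```text
-0.0257 [150. 138.]
0 [223. 137.]
0.0257 [296. 135.]
0.008 [196. 327.]
0.067 [213. 211.]
0.102 [223. 139.]
```

>>> servo_tool --pt "-0.1 -0.2 1.3 0 0 0 -0.2" --pt "0 0 1.3 0 0 0.4 -0.2" --pt "0 0 1.3 0 0 0 -0.2" --pt "0 0 1.3 0 0 0 -0.2" --pt "0 0 1.3 0 0 0 -0.2"

```text
clock: 5.1
position: [0.5523, -0.2216, 0.043]
ee_rot: [-0.0, 0.707, 0.707, -0.0]
contact_force: [1.1, 0.3, 0.1]
width: 0.0515
gripper_force: 0.0
```

>>> servo_tool --pt "0 0 0 0 0 0 -0.1" --pt "0 0 0 0 0 0 0.0" --pt "0 0 0 0 0 0 0.1" --pt "0 0 0 0 0 0 0.2" --pt "0 0 0 0 0 0 0.3" --squeeze 25

```text
clock: 5.6
position: [0.553, -0.222, 0.045]
ee_rot: [0.001, 0.707, 0.707, 0.0]
contact_force: [0.8, -0.9, 0.5]
width: 0.0316
gripper_force: 24.7
```

>>> servo_tool --pt "0 0 0 0 0 0 0.5" --pt "0 0 0 0 0 0 0.7" --pt "0 0 0 0 0 0 1" --pt "0 0 0 0 0 0 1" --pt "0 0 0 0 0 0 1"

```text
clock: 6.1
position: [0.5528, -0.2219, 0.0445]
ee_rot: [0.0, 0.707, 0.707, 0.0]
contact_force: [0.8, -0.4, 2.1]
width: 0.0314
gripper_force: 24.7
```

Gripped at 31.5 mm. Next I lift and carry it to the press.

>>> servo_tool --pt "0 0 -1.5 0 0 0 1" --pt "0 0 -2.5 0 0 0 1" --pt "0 0 -3 0 0 0 1" --pt "0 0 -3 0 0 0 1" --pt "0 0 -2.7 0 0 0 1" --squeeze 40

```text
clock: 6.6
position: [0.5517, -0.2214, 0.1721]
ee_rot: [-0.001, 0.707, 0.707, -0.0]
contact_force: [0.5, -0.2, -0.1]
width: 0.0306
gripper_force: 39.6
```

```bash
python3 -c "
from h import *
s=manip.get_state();print(s['contact_force'],s['width'],s['gripper_force'])
plan([.482,.2395,.17],30,15)"
```

```text
[ 0.51263473 -0.15210646 -0.07296027] 0.030623913735170965 39.63390401098877
now [ 0.5517 -0.2214  0.1721] yaw 0.04 da 29.96 q6 -28.6 z-axis [-1.5e-03  7.0e-04 -1.0e+00]
[3.07, -0.46, 0.02] rz -2.0
[3.09, -0.36, 0.02] rz -2.0
[3.1, -0.25, 0.02] rz -2.0
[3.1, -0.14, 0.02] rz -2.0
[3.11, -0.03, 0.02] rz -2.0
[3.11, 0.08, 0.02] rz -2.0
[3.1, 0.19, 0.02] rz -2.0
[3.09, 0.29, 0.02] rz -2.0
[3.08, 0.4, 0.02] rz -2.0
[3.07, 0.51, 0.02] rz -2.0
[3.05, 0.61, 0.02] rz -2.0
[3.02, 0.72, 0.02] rz -2.0
[3.0, 0.83, 0.01] rz -2.0
[2.97, 0.93, 0.01] rz -2.0
[2.93, 1.03, 0.01] rz -2.0
```

>>> servo_tool --pt "3.1 -0.5 0 0 0 -2 1" --pt "3.1 -0.4 0 0 0 -2 1" --pt "3.1 -0.2 0 0 0 -2 1" --pt "3.1 -0.1 0 0 0 -2 1" --pt "3.1 0 0 0 0 -2 1"

```text
clock: 7.1
position: [0.5283, -0.0664, 0.1707]
ee_rot: [-0.001, 0.642, 0.767, -0.0]
contact_force: [-0.5, 0.3, -0.6]
width: 0.0307
gripper_force: 39.7
```

>>> servo_tool --pt "3.1 0.1 0 0 0 -2 1" --pt "3.1 0.2 0 0 0 -2 1" --pt "3.1 0.3 0 0 0 -2 1" --pt "3.1 0.4 0 0 0 -2 1" --pt "3.1 0.5 0 0 0 -2 1"

```text
clock: 7.6
position: [0.5052, 0.0875, 0.1708]
ee_rot: [-0.001, 0.573, 0.82, -0.001]
contact_force: [-0.4, 0.0, -1.3]
width: 0.0308
gripper_force: 39.8
```

>>> servo_tool --pt "3 0.6 0 0 0 -2 1" --pt "3 0.7 0 0 0 -2 1" --pt "3 0.8 0 0 0 -2 1" --pt "3 0.9 0 0 0 -2 1" --pt "2.6 1 0 0 0 -2 1"

```text
clock: 8.1
position: [0.4823, 0.2374, 0.1708]
ee_rot: [-0.001, 0.499, 0.867, -0.001]
contact_force: [0.6, 0.1, -1.3]
width: 0.0306
gripper_force: 39.8
```

>>> servo_tool --pt "0 0 0.2 0 0 0 1" --pt "0 0 0.4 0 0 0 1" --pt "0 0 0.4 0 0 0 1" --pt "0 0 0 0 0 0 1" --pt "0 0 0 0 0 0 1"

```text
clock: 8.6
position: [0.4837, 0.2354, 0.161]
ee_rot: [-0.0, 0.5, 0.866, -0.0]
contact_force: [0.8, -0.6, -0.8]
width: 0.0307
gripper_force: 39.7
```

```bash
python3 -c "
from h import *
a=save('side','pics/side2.png');b=save('top','pics/top2.png')
c=lambda im,x,y:cv2.resize(im[y:y+60,x:x+60],(400,400),interpolation=cv2.INTER_CUBIC)
cv2.imwrite('pics/c2.png',np.hstack([c(a,275,165),c(b,235,160)])[:,:,::-1])
s=manip.get_state();print(s['contact_force'],s['width'],s['gripper_force'])
plan([.482,.2395,.16],30,5)
p=np.array(s['position'])
print((proj('side',[p-[0,0,.0365],p+[0,0,.0225],[.482,.2395,.101],[.482,.2395,.035]])-[275,165])*400/60)
for n,sh in(('side',[275,165]),('top',[235,160])):
  for l in('rod_tip','upper_collar','rod_foot','spring','spring_stub'): print(n,l,[(np.round((np.array(r['at'])-sh)*400/60),round(r['p'],2)) for r in finder.tip_of(l,n)][:4])
"
```

```text
[-0.46725268  0.52099917 -0.35195597] 0.03077413350191388 39.746619053184986
now [0.484  0.2357 0.1614] yaw 29.97 da 0.03 q6 -11.4 z-axis [ 1.e-04  0.e+00 -1.e+00]
[0.09, 0.0, 0.03] rz -0.01
[0.09, 0.0, 0.03] rz -0.01
[0.09, 0.0, 0.03] rz -0.01
[0.09, 0.0, 0.03] rz -0.01
[0.09, 0.0, 0.03] rz -0.01
[[214.94764889 169.46757915]
 [219.71049475  59.70154737]
 [208.39943351 208.56959782]
 [203.49614032 323.13288695]]
side rod_tip [(array([-440.,   41.]), 0.85), (array([-174., -153.]), 0.75), (array([205., 198.]), 0.68)]
side upper_collar [(array([-442.,   65.]), 0.88), (array([202., 230.]), 0.63)]
side rod_foot [(array([-402.,  139.]), 0.91), (array([-193.,  -17.]), 0.68), (array([198., 302.]), 0.6)]
side spring [(array([237., 183.]), 0.69)]
side spring_stub [(array([227., 159.]), 0.52)]
top rod_tip [(array([-659.,  559.]), 0.73), (array([206., 189.]), 0.72), (array([-104.,  862.]), 0.65)]
top upper_collar [(array([-103.,  860.]), 0.81), (array([-663.,  589.]), 0.58)]
top rod_foot [(array([-70., 864.]), 0.74), (array([197., 171.]), 0.71), (array([-617.,  598.]), 0.64)]
top spring []
top spring_stub []
```

View pics/c2.png

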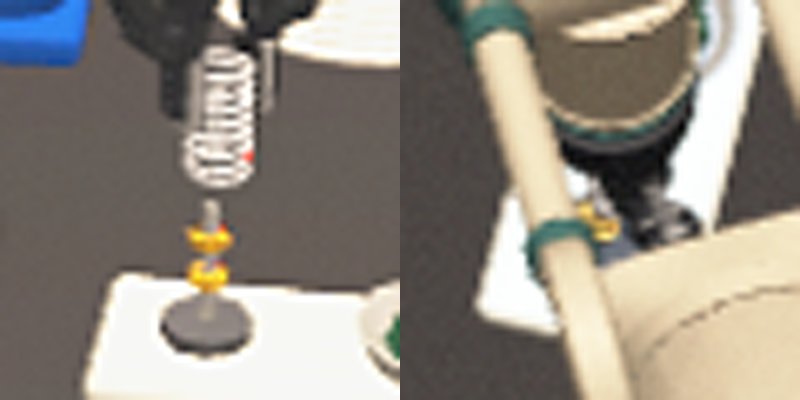

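The side crop shows the spring, its bottom centre near crop (217,172), above the rod tip at (210,203). The red stub points right at (248,157), and the collars are at (209,237) and (208,275). Since both are in the same camera, I fit their relative offset.

```bash
cat > rel.py <<'E'
from h import *
import sys
np.set_printoptions(precision=2,suppress=True)
from scipy.optimize import minimize
def cyl(n,x,y,z0,h,r):
    t=np.linspace(0,2*np.pi,32); P=np.array([[x+r*np.cos(k),y+r*np.sin(k),z] for k in t for z in(z0,z0+h)])
    m=np.zeros((420,560),np.uint8); cv2.fillConvexPoly(m,np.round(cv2.convexHull((proj(n,P)).astype(np.float32))*256).astype(np.int32),255,cv2.LINE_AA,8)
    return m/255.
def gold(f):
    h=cv2.cvtColor(cv2.imread(f),cv2.COLOR_BGR2HSV).astype(float)
    return np.where((h[:,:,0]>10)&(h[:,:,0]<32),np.clip((h[:,:,1]-90)/80,0,1),0)
def fitrod(n,f,box,yl):
    x0,x1,y0,y1=box; g=gold(f); w=np.zeros_like(g); w[y0:y1,x0:x1]=1; g=g*w
    def c(v):
        m=np.maximum(cyl(n,v[0]*1e-3,v[1]*1e-3,.077,.008,.010),cyl(n,v[0]*1e-3,v[1]*1e-3,.055,.008,.010))
        return ((m-g)**2*w).sum()
    b=min((c((x,y)),x,y) for x in np.arange(476,490,1) for y in np.arange(yl[0],yl[1],1))
    r=minimize(c,b[1:],method="Nelder-Mead",options=dict(initial_simplex=[[b[1],b[2]],[b[1]+2,b[2]],[b[1],b[2]+2]]))
    print(f,"rod mm",r.x,"cost",r.fun,"goldsum",g.sum())
def fitspring(f,box,z0,x0,y0):
    a,b,c,d=box; im=cv2.imread(f).astype(float); w=np.zeros(im.shape[:2]); w[c:d,a:b]=1
    g=np.clip((im.max(2)-95)/60,0,1)*w
    g=cv2.morphologyEx(g,cv2.MORPH_CLOSE,np.ones((3,3)))
    def cost(v): return ((cyl("side",v[0]*1e-3,v[1]*1e-3,z0,.035,.01625)-g)**2*w).sum()
    bb=min((cost((x,y)),x,y) for x in x0+np.arange(-9,10,1) for y in y0+np.arange(-14,15,1))
    r=minimize(cost,bb[1:],method="Nelder-Mead",options=dict(initial_simplex=[[bb[1],bb[2]],[bb[1]+2,bb[2]],[bb[1],bb[2]+2]]))
    print(f,"spring mm",r.x,"cost",r.fun)
E
python3 - <<'E'
from rel import *
fitrod("side","pics/side0.png",(300,314,195,212),(220,265))
fitrod("side","pics/side2.png",(300,314,196,212),(220,265))
fitrod("top","pics/top0.png",(257,272,183,202),(225,255))
p=np.array(manip.get_state()["position"])*1e3;print(p)
fitspring("pics/side2.png",(299,316,183,194),p[2]*1e-3-.0365,p[0],p[1])
fitspring("pics/side2.png",(299,316,180,194),p[2]*1e-3-.0365,p[0],p[1])
E
```

```text
pics/side0.png rod mm [483.17 248.93] cost 28.113916822856595 goldsum 39.337500000000006
pics/side2.png rod mm [483.16 248.92] cost 28.126597822952707 goldsum 39.275000000000006Traceback (most recent call last):
  File "<stdin>", line 4, in <module>
  File "rel.py", line 17, in fitrod
    b=min((c((x,y)),x,y) for x in np.arange(476,490,1) for y in np.arange(yl[0],yl[1],1))
  File "rel.py", line 17, in <genexpr>
    b=min((c((x,y)),x,y) for x in np.arange(476,490,1) for y in np.arange(yl[0],yl[1],1))
           ~^^^^^^^
  File "rel.py", line 15, in c
    m=np.maximum(cyl(n,v[0]*1e-3,v[1]*1e-3,.077,.008,.010),cyl(n,v[0]*1e-3,v[1]*1e-3,.055,.008,.010))
                                                           ~~~^^^^^^^^^^^^^^^^^^^^^^^^^^^^^^^^^^^^^^
  File "rel.py", line 7, in cyl
    m=np.zeros((420,560),np.uint8); cv2.fillConvexPoly(m,np.round(cv2.convexHull((proj(n,P)).astype(np.float32))*256).astype(np.int32),255,cv2.LINE_AA,8)
                                                                                  ~~~~^^^^^
  File "h.py", line 12, in proj
    K,d,T=cal(n); return cv2.projectPoints(np.atleast_2d(np.array(P,float)),cv2.Rodrigues(T[:3,:3])[0],T[:3,3],K,d)[0][:,0]
          ~~~^^^
  File "h.py", line 4, in cal
    c=optics.get_calibration(n); f=210/np.tan(np.radians(c["fov_y"])/2)
ValueError: time passes only in moves, steps and waits
```

```bash
sed -i 's/^def cal(n):/import functools\n@functools.lru_cache\ndef cal(n):/' h.py
cat >> rel.py <<'E'
def fitboss(n,f,box,yl):
    x0,x1,y0,y1=box; im=cv2.imread(f).astype(float); w=np.zeros(im.shape[:2]); w[y0:y1,x0:x1]=1
    g=np.clip((200-im.max(2))/90,0,1)*w
    def c(v): return ((cyl(n,v[0]*1e-3,v[1]*1e-3,.025,.010,.024)-g)**2*w).sum()
    b=min((c((x,y)),x,y) for x in np.arange(474,494,1) for y in np.arange(yl[0],yl[1],1))
    r=minimize(c,b[1:],method="Nelder-Mead",options=dict(initial_simplex=[[b[1],b[2]],[b[1]+2,b[2]],[b[1],b[2]+2]]))
    print(f,"boss mm",r.x,"cost",r.fun,g.sum())
E
python3 - <<'E'
from rel import *
fitboss("side","pics/side0.png",(296,316,210,220),(220,265))
fitboss("side","pics/side2.png",(296,316,210,220),(220,265))
fitboss("top","pics/top0.png",(257,273,187,204),(225,255))
fitrod("top","pics/top0.png",(257,272,183,202),(225,255))
p=np.array(manip.get_state()["position"])*1e3;print(p)
fitspring("pics/side2.png",(299,316,183,194),p[2]*1e-3-.0365,p[0],p[1])
fitspring("pics/side2.png",(299,316,180,194),p[2]*1e-3-.0365,p[0],p[1])
E
```

```text
pics/side0.png boss mm [482.35 256.46] cost 27.827535136058785 66.78888888888889
pics/side2.png boss mm [482.35 256.46] cost 28.663504634969456 65.77777777777777
pics/top0.png boss mm [485. 240.] cost 75.2814460250331 78.74444444444444
pics/top0.png rod mm [481.56 243.04] cost 25.030269187331797 goldsum 16.6125
[483.69 236.37 161.33]
pics/side2.png spring mm [483.39 241.41] cost 2.576645520953479
pics/side2.png spring mm [483.54 241.5 ] cost 8.17801999231065
```

```bash
python3 - <<'E'
from rel import *
np.set_printoptions(linewidth=200)
im=cv2.imread("pics/side0.png").max(2); print(im[207:221,295:318])
print((cyl("side",.482,.2395,.025,.010,.024)*9).round().astype(int)[207:221,295:318])
im=cv2.imread("pics/top0.png").max(2); print(im[185:206,255:276])
print((cyl("top",.482,.2395,.025,.010,.024)*9).round().astype(int)[185:206,255:276])
E
```

```text
[[252 253 255 255 255 255 255 255 237 225 216 223 240 230 140 121 112  87  92  92  90  91  90]
 [248 248 249 249 250 250 252 255 255 254 192 210 235 254 255 255 255 255 255 255 255 255 246]
 [247 247 247 248 249 252 255 242 208 164 151 167 175 222 250 255 253 251 250 250 250 251 252]
 [247 247 248 249 252 235 165 150 147 143 156 168 151 142 150 169 243 251 248 248 248 248 248]
 [247 247 248 251 221 146 141 144 143 148 164 169 148 141 141 139 183 251 250 248 247 247 247]
 [247 247 249 254 189 143 147 147 147 153 174 170 148 141 143 142 140 207 251 248 247 247 247]
 [247 247 249 255 115 148 148 144 146 145 145 145 143 142 144 142 140 171 246 249 247 247 247]
 [247 247 249 255  69 124 148 147 145 144 145 144 143 144 145 145 140 187 252 249 247 247 247]
 [247 247 249 254 194  77 111 142 149 148 144 146 146 147 146 138 111 169 252 248 247 247 247]
 [247 247 248 251 255 126  75  82  93 108 116 127 122 114  96  87  98 224 252 248 247 247 247]
 [247 247 247 248 252 255 129  70  75  80  82  84  84  81  75 128 247 254 249 247 247 247 247]
 [247 247 247 247 248 252 255 255 254 209 146 169 225 2
[... 2991 characters left out ...]
9 9 9 9 9 9 9 5 0 0 0 0]
 [0 0 0 0 1 8 9 9 9 9 9 9 9 9 9 9 9 4 0 0 0]
 [0 0 0 0 6 9 9 9 9 9 9 9 9 9 9 9 9 8 2 0 0]
 [0 0 0 1 7 9 9 9 9 9 9 9 9 9 9 9 9 9 5 0 0]
 [0 0 0 2 8 9 9 9 9 9 9 9 9 9 9 9 9 9 7 0 0]
 [0 0 0 3 9 9 9 9 9 9 9 9 9 9 9 9 9 9 7 1 0]
 [0 0 0 2 8 9 9 9 9 9 9 9 9 9 9 9 9 9 7 1 0]
 [0 0 0 1 7 9 9 9 9 9 9 9 9 9 9 9 9 9 6 0 0]
 [0 0 0 0 7 9 9 9 9 9 9 9 9 9 9 9 9 9 4 0 0]
 [0 0 0 0 4 9 9 9 9 9 9 9 9 9 9 9 9 8 1 0 0]
 [0 0 0 0 0 6 9 9 9 9 9 9 9 9 9 9 9 2 0 0 0]
 [0 0 0 0 0 0 6 8 9 9 9 9 9 9 9 9 2 0 0 0 0]
 [0 0 0 0 0 0 0 4 7 9 9 9 9 9 7 3 0 0 0 0 0]
 [0 0 0 0 0 0 0 0 1 3 5 5 4 2 0 0 0 0 0 0 0]
 [0 0 0 0 0 0 0 0 0 0 0 0 0 0 0 0 0 0 0 0 0]
 [0 0 0 0 0 0 0 0 0 0 0 0 0 0 0 0 0 0 0 0 0]]
```

>>> servo_tool --pt "0.3 0.1 0 0 0 0 1" --pt "0.3 0.2 0.4 0 0 0 1" --pt "0 0 0.8 0 0 0 1" --pt "0 0 0.7 0 0 0 1" --pt "0 0 0 0 0 0 1"

```text
clock: 9.7
position: [0.4822, 0.2427, 0.1407]
ee_rot: [-0.001, 0.5, 0.866, -0.001]
contact_force: [-0.4, 0.0, -1.0]
width: 0.0307
gripper_force: 39.7
```

>>> servo_tool --pt "0 0 0.4 0 0 0 1" --pt "0 0 0.4 0 0 0 1" --pt "0 0 0.4 0 0 0 1" --pt "0 0 0 0 0 0 1" --pt "0 0 0 0 0 0 1"

```text
clock: 10.2
position: [0.4833, 0.243, 0.1303]
ee_rot: [-0.0, 0.5, 0.866, 0.0]
contact_force: [0.5, -0.5, -0.8]
width: 0.0306
gripper_force: 39.7
```

```bash
python3 -c "
from rel import *
a=save('side','pics/side3.png');b=save('top','pics/top3.png')
c=lambda im,x,y:cv2.resize(im[y:y+40,x:x+40],(400,400),interpolation=cv2.INTER_CUBIC)
cv2.imwrite('pics/c3.png',np.hstack([c(a,285,180),c(b,245,175)])[:,:,::-1])
s=manip.get_state();print(s['contact_force'],s['position'],s['moment'])
p=np.array(s['position'])
print((proj('side',[p-[0,0,.0365]])-[285,180])*10)
"
```

```text
[ 0.48  0.33 -0.03] [0.48 0.24 0.13] [-0.03 -0.01 -0.02]
[[215.46 175.84]]
```

View pics/c3.png

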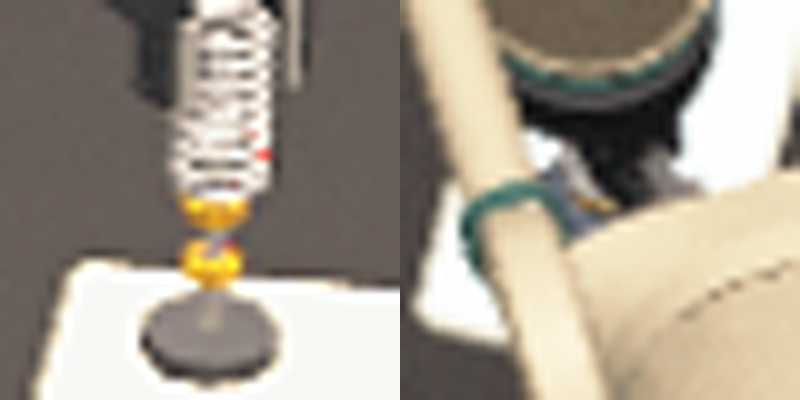

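The side crop shows the spring's lower end at about row 195, just above the upper collar. Its centre is about 220, against 214 for the rod axis, so it may be slightly off to +x or tilted. I'll measure the edges per row.

```bash
python3 - <<'E'
from h import *
for f,r0,r1 in(("side0",None,None),("side2",170,195),("side3",180,202)):
    im=cv2.imread(f"pics/{f}.png").astype(float)
    lo,hi=(292,322) if r0 else (337,368)
    R=range(r0,r1) if r0 else range(301,332)
    o=[]
    for r in R:
        v=np.minimum(im[r,lo:hi,0],im[r,lo:hi,1]) if 0 else im[r,lo:hi].min(1)
        x=np.where(im[r,lo:hi].max(1)>125)[0]
        if len(x): o.append((r,x[0]+lo,x[-1]+lo,(x[0]+x[-1])/2+lo))
    print(f,[(a,b,c) for a,b,c,d in o])
E
```

```text
side0 [(302, np.int64(349), np.int64(353)), (303, np.int64(347), np.int64(355)), (304, np.int64(346), np.int64(356)), (305, np.int64(345), np.int64(357)), (306, np.int64(345), np.int64(358)), (307, np.int64(345), np.int64(358)), (308, np.int64(345), np.int64(358)), (309, np.int64(345), np.int64(358)), (310, np.int64(345), np.int64(358)), (311, np.int64(345), np.int64(358)), (312, np.int64(344), np.int64(358)), (313, np.int64(344), np.int64(357)), (314, np.int64(344), np.int64(357)), (315, np.int64(344), np.int64(357)), (316, np.int64(344), np.int64(357)), (317, np.int64(344), np.int64(357)), (318, np.int64(344), np.int64(357)), (319, np.int64(343), np.int64(357)), (320, np.int64(343), np.int64(356)), (321, np.int64(343), np.int64(356)), (322, np.int64(343), np.int64(356)), (323, np.int64(343), np.int64(356)), (324, np.int64(343), np.int64(356)), (325, np.int64(344), np.int64(355)), (326, np.int64(345), np.int64(355)), (327, np.int64(346), np.int64(354)), (328, np.int64(348), np.int64(352))]
side2 [(170, np.int64(317), np.int64(321)), (171, np.int64(314), np.int64(321)), (172, np.int6
[... 884 characters left out ...]
83, np.int64(303), np.int64(314)), (184, np.int64(303), np.int64(314)), (185, np.int64(303), np.int64(314)), (186, np.int64(303), np.int64(314)), (187, np.int64(303), np.int64(314)), (188, np.int64(303), np.int64(314)), (189, np.int64(303), np.int64(311)), (190, np.int64(303), np.int64(311)), (191, np.int64(302), np.int64(311)), (192, np.int64(302), np.int64(311)), (193, np.int64(302), np.int64(311)), (194, np.int64(302), np.int64(311)), (195, np.int64(302), np.int64(311)), (196, np.int64(302), np.int64(311)), (197, np.int64(302), np.int64(311)), (198, np.int64(302), np.int64(311)), (199, np.int64(302), np.int64(310)), (200, np.int64(303), np.int64(309)), (201, np.int64(303), np.int64(309))]
```

>>> servo_tool --pt "0 0 0.2 0 0 0 1" --pt "0 0 0.2 0 0 0 1" --pt "0 0 0.1 0 0 0 1" --pt "0 0 0.1 0 0 0 1" --pt "0 0 0.1 0 0 0 1"

```text
clock: 10.8
position: [0.4834, 0.243, 0.1232]
ee_rot: [0.0, 0.5, 0.866, 0.0]
contact_force: [-0.3, -0.0, -1.1]
width: 0.031
gripper_force: 39.7
```

>>> servo_tool --pt "0 0 0.1 0 0 0 1" --pt "0 0 0.1 0 0 0 1" --pt "0 0 0.1 0 0 0 1" --pt "0 0 0 0 0 0 1" --pt "0 0 0 0 0 0 1"

```text
clock: 11.3
position: [0.4834, 0.2432, 0.1205]
ee_rot: [0.0, 0.5, 0.866, 0.0]
contact_force: [-0.6, 0.3, 0.7]
width: 0.0304
gripper_force: 39.8
```

```bash
cat >> h.py <<'E'
def feel(n=6):
    F=[];M=[]
    for _ in range(n):
        optics.get_image("side"); s=manip.get_state(); F.append(s["contact_force"]); M.append(s["moment"])
    print("t",round(s["clock"],2),"pos mm",np.round(1e3*np.array(s["position"]),1),"F",np.mean(F,0).round(2),"sd",np.std(F,0).round(2),"M",np.mean(M,0).round(3),"q6",round(np.degrees(s["qpos"][5]),1),"w",s["width"])
E
python3 -c "
from h import *
feel()"
```

```text
t 11.6 pos mm [483.4 243.1 120.4] F [-0.03  0.47  0.85] sd [0.35 0.54 0.42] M [0.093 0.027 0.014] q6 -10.7 w 0.031071344563501413
```

>>> servo_tool --pt "0.1 0.05 0 0 0 0 1" --pt "0 0 0.1 0 0 0 1" --pt "0 0 0.1 0 0 0 1" --pt "0 0 0 0 0 0 1" --pt "0 0 0 0 0 0 1"

```text
clock: 12.1
position: [0.4832, 0.2444, 0.1182]
ee_rot: [-0.0, 0.5, 0.866, 0.0]
contact_force: [-0.6, 1.9, -1.4]
width: 0.0308
gripper_force: 39.8
```

```bash
python3 -c "
from h import *
feel()"
```

```text
t 12.4 pos mm [483.2 244.3 118.3] F [-0.53  2.17 -0.2 ] sd [0.62 0.25 0.3 ] M [0.384 0.017 0.001] q6 -10.6 w 0.030324250585855184
```

>>> servo_tool --pt "0.1 0.05 0 0 0 0 1" --pt "0.05 0.02 0 0 0 0 1" --pt "0 0 0 0 0 0 1" --pt "0 0 0 0 0 0 1" --pt "0 0 0 0 0 0 1"

```text
clock: 12.9
position: [0.4831, 0.2456, 0.1183]
ee_rot: [0.0, 0.5, 0.866, -0.0]
contact_force: [0.8, 1.3, 0.7]
width: 0.0311
gripper_force: 39.7
```

```bash
python3 -c "
from h import *
feel()"
```

```text
t 13.2 pos mm [483.1 245.8 118.3] F [ 0.09  0.17 -0.86] sd [0.52 0.21 0.35] M [-0.006  0.004  0.025] q6 -10.4 w 0.030806458404558226
```

>>> servo_tool --pt "0.04 0.02 0.1 0 0 0 1" --pt "0 0 0.1 0 0 0 1" --pt "0 0 0.1 0 0 0 1" --pt "0 0 0.1 0 0 0 1" --pt "0 0 0 0 0 0 1"

```text
clock: 13.7
position: [0.483, 0.2462, 0.1141]
ee_rot: [-0.0, 0.5, 0.866, -0.0]
contact_force: [-0.3, 0.0, 0.3]
width: 0.0309
gripper_force: 39.7
```

```bash
python3 -c "
from h import *
feel()"
```

```text
t 14.0 pos mm [483.1 246.2 114.4] F [ 0.13 -0.13 -0.85] sd [0.29 0.32 0.43] M [ 0.014 -0.003  0.002] q6 -10.4 w 0.030822412646039642
```

>>> servo_tool --pt "0 0 0.1 0 0 0 1" --pt "0 0 0.1 0 0 0 1" --pt "0 0 0.1 0 0 0 1" --pt "0 0 0.05 0 0 0 1" --pt "0 0 0 0 0 0 1"

```text
clock: 14.5
position: [0.4833, 0.2466, 0.1109]
ee_rot: [0.0, 0.5, 0.866, 0.0]
contact_force: [-0.6, 1.6, -0.1]
width: 0.0309
gripper_force: 39.8
```

```bash
python3 -c "
from h import *
feel()"
```

```text
t 14.8 pos mm [483.3 246.5 110.9] F [ 0.74  1.74 -0.15] sd [0.29 0.67 0.52] M [ 0.366 -0.097  0.019] q6 -10.4 w 0.030738017906228734
```

>>> servo_tool --pt "0 0 0 0 0 -3 1" --pt "0 0 0 0 0 -3 1" --pt "0 0 0 0 0 0 1" --pt "0 0 0 0 0 0 1" --pt "0 0 0 0 0 0 1"

```text
clock: 15.3
position: [0.4829, 0.246, 0.1107]
ee_rot: [-0.0, 0.454, 0.891, -0.0]
contact_force: [-0.1, -0.5, -0.5]
width: 0.0307
gripper_force: 39.8
```

```bash
python3 -c "
from h import *
feel()"
```

```text
t 15.6 pos mm [483.  246.1 110.8] F [ 0.31  0.56 -0.64] sd [0.33 0.31 0.67] M [ 0.052 -0.03  -0.003] q6 -16.4 w 0.03096805361682076
```

>>> servo_tool --pt "0 0 0.1 0 0 0 1" --pt "0 0 0.1 0 0 0 1" --pt "0 0 0 0 0 0 1" --pt "0 0 0 0 0 0 1" --pt "0 0 0 0 0 0 1"

```text
clock: 16.1
position: [0.483, 0.2462, 0.1088]
ee_rot: [-0.0, 0.454, 0.891, -0.0]
contact_force: [-0.1, 0.6, -1.2]
width: 0.0311
gripper_force: 39.7
```

```bash
python3 -c "
from h import *
feel()"
```

```text
t 16.4 pos mm [483.1 246.3 108.9] F [-0.06  0.26 -0.83] sd [0.59 0.37 0.61] M [-0.003 -0.008 -0.001] q6 -16.4 w 0.030864766579419937
```

>>> servo_tool --pt "0 0 0.1 0 0 0 1" --pt "0 0 0.1 0 0 0 1" --pt "0 0 0.1 0 0 0 1" --pt "0 0 0 0 0 0 1" --pt "0 0 0 0 0 0 1"

```text
clock: 16.9
position: [0.483, 0.2462, 0.1057]
ee_rot: [-0.0, 0.454, 0.891, -0.0]
contact_force: [-0.4, 1.1, -0.7]
width: 0.0308
gripper_force: 39.7
```

```bash
python3 -c "
from h import *
feel()"
```

```text
t 17.2 pos mm [483.1 246.3 105.9] F [ 0.11 -0.49 -0.87] sd [0.51 0.43 0.4 ] M [-0.006  0.003  0.   ] q6 -16.4 w 0.030810655652215975
```

Still free. I continue past the upper collar.

>>> servo_tool --pt "0 0 0.1 0 0 0 1" --pt "0 0 0.1 0 0 0 1" --pt "0 0 0.1 0 0 0 1" --pt "0 0 0.1 0 0 0 1" --pt "0 0 0 0 0 0 1"

```text
clock: 17.7
position: [0.4829, 0.2462, 0.1016]
ee_rot: [-0.0, 0.454, 0.891, -0.0]
contact_force: [-0.1, -0.4, -0.9]
width: 0.0307
gripper_force: 39.7
```

```bash
python3 -c "
from h import *
feel()"
```

```text
t 18.0 pos mm [483.1 246.3 101.9] F [-0.04 -0.42 -0.52] sd [0.36 0.82 0.72] M [ 0.014  0.021 -0.012] q6 -16.4 w 0.03099267548388364
```

>>> servo_tool --pt "0 0 0.1 0 0 0 1" --pt "0 0 0.1 0 0 0 1" --pt "0 0 0.1 0 0 0 1" --pt "0 0 0.1 0 0 0 1" --pt "0 0 0.1 0 0 0 1"

```text
clock: 18.5
position: [0.4831, 0.2462, 0.0967]
ee_rot: [-0.0, 0.454, 0.891, 0.0]
contact_force: [-0.2, 0.6, -0.8]
width: 0.0305
gripper_force: 39.7
```

```bash
python3 -c "
from h import *
feel()
a=save('side','pics/side4.png')
cv2.imwrite('pics/c4.png',cv2.resize(a[180:225,280:325],(450,450),interpolation=cv2.INTER_CUBIC)[:,:,::-1])"
```

```text
t 18.8 pos mm [483.1 246.3  96.9] F [-0.13  0.24 -0.62] sd [0.47 0.49 0.22] M [ 0.011 -0.011  0.004] q6 -16.4 w 0.03093543986273202
```

View pics/c4.png

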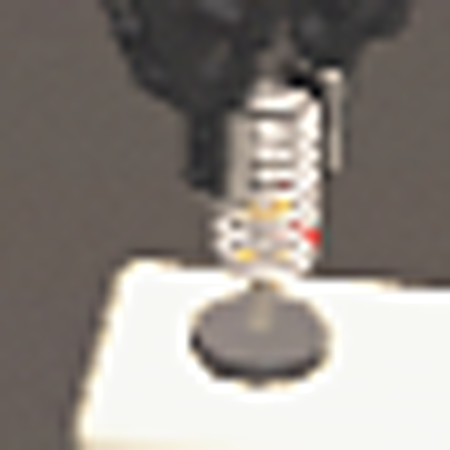

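The side crop shows the red stub at (312,237), between the upper collar at row 212 and the lower collar at row 255, so step 1 is met. Next I turn anticlockwise towards the lower slot.

>>> servo_tool --pt "0 0 0 0 0 -6 1" --pt "0 0 0 0 0 -6 1" --pt "0 0 0 0 0 -6 1" --pt "0 0 0 0 0 -6 1" --pt "0 0 0 0 0 0 1"

```text
clock: 19.35
position: [0.4831, 0.2463, 0.0969]
ee_rot: [0.0, 0.259, 0.966, 0.0]
contact_force: [-0.3, 0.4, -0.1]
width: 0.031
gripper_force: 39.8
```

>>> servo_tool --pt "0 0 0.1 0 0 0 1" --pt "0 0 0.1 0 0 0 1" --pt "0 0 0.1 0 0 0 1" --pt "0 0 0.1 0 0 0 1" --pt "0 0 0.1 0 0 0 1"

```text
clock: 19.85
position: [0.4831, 0.2463, 0.0917]
ee_rot: [-0.0, 0.259, 0.966, 0.0]
contact_force: [-0.2, -0.6, -0.5]
width: 0.0309
gripper_force: 39.7
```

```bash
python3 -c "
from h import *
feel(4)"
```

```text
t 20.05 pos mm [483.1 246.2  91.8] F [ 0.42 -0.02 -0.6 ] sd [0.3  0.65 0.28] M [-0.005  0.012 -0.046] q6 -40.4 w 0.030854273039022464
```

>>> servo_tool --pt "0 0 0.1 0 0 0 1" --pt "0 0 0.1 0 0 0 1" --pt "0 0 0.1 0 0 0 1" --pt "0 0 0 0 0 0 1" --pt "0 0 0 0 0 0 1"

```text
clock: 20.55
position: [0.4832, 0.2463, 0.0891]
ee_rot: [0.0, 0.259, 0.966, 0.0]
contact_force: [-0.3, 0.2, 3.3]
width: 0.0307
gripper_force: 39.9
```

```bash
python3 -c "
from h import *
feel(4)"
```

```text
t 20.75 pos mm [483.2 246.3  89. ] F [-0.68 -0.36  3.01] sd [0.49 0.35 0.51] M [0.007 0.043 0.009] q6 -40.4 w 0.03064010813022172
```

Stub is resting on the lower collar at about 3.5 N. I turn it anticlockwise under this load until it drops.

>>> servo_tool --pt "0 0 0 0 0 -2 1" --pt "0 0 0 0 0 -2 1" --pt "0 0 0 0 0 -2 1" --pt "0 0 0 0 0 0 1" --pt "0 0 0 0 0 0 1"

```text
clock: 21.25
position: [0.4835, 0.2459, 0.0889]
ee_rot: [0.0, 0.208, 0.978, -0.0]
contact_force: [0.6, -1.8, 2.4]
width: 0.0305
gripper_force: 40.0
```

```bash
python3 -c "
from h import *
feel(3)"
```

```text
t 21.4 pos mm [483.4 246.   88.9] F [ 0.85 -1.78  2.56] sd [0.63 0.52 0.2 ] M [-0.387 -0.183 -0.029] q6 -46.4 w 0.0306902341733338
```

>>> servo_tool --pt "0 0 0 0 0 -2 1" --pt "0 0 0 0 0 -2 1" --pt "0 0 0 0 0 -2 1" --pt "0 0 0 0 0 0 1" --pt "0 0 0 0 0 0 1"

```text
clock: 21.9
position: [0.4834, 0.2463, 0.0889]
ee_rot: [0.0, 0.157, 0.988, 0.0]
contact_force: [0.9, -1.4, 1.9]
width: 0.0306
gripper_force: 40.0
```

```bash
python3 -c "
from h import *
feel(3)"
```

```text
t 22.05 pos mm [483.3 246.3  88.9] F [ 1.6  -2.39  2.67] sd [0.21 0.01 0.48] M [-0.327 -0.257 -0.041] q6 -52.4 w 0.03126725654165403
```

>>> servo_tool --pt "0 0 0 0 0 -2 1" --pt "0 0 0 0 0 -2 1" --pt "0 0 0 0 0 -2 1" --pt "0 0 0 0 0 0 1" --pt "0 0 0 0 0 0 1"

```text
clock: 22.55
position: [0.4825, 0.2468, 0.0887]
ee_rot: [-0.001, 0.105, 0.994, 0.001]
contact_force: [0.1, 2.2, 0.7]
width: 0.031
gripper_force: 39.9
```

```bash
python3 -c "
from h import *
feel(3)"
```

```text
t 22.7 pos mm [481.9 246.5  88.2] F [-0.56  1.48 -0.9 ] sd [0.24 0.52 0.64] M [ 0.235  0.093 -0.016] q6 -58.4 w 0.030890413812972747
```

Load dropped, so the stub has entered the lower slot. I turn 5° more to centre it and then lower gently.

>>> servo_tool --pt "0 0 0 0 0 -3 1" --pt "0 0 0 0 0 -2 1" --pt "0 0 0 0 0 0 1" --pt "0 0 0 0 0 0 1" --pt "0 0 0 0 0 0 1"

```text
clock: 23.2
position: [0.4825, 0.2462, 0.0885]
ee_rot: [-0.001, 0.061, 0.998, -0.0]
contact_force: [-1.2, 0.9, -0.9]
width: 0.0307
gripper_force: 39.7
```

```bash
python3 -c "
from h import *
feel(3)"
```

```text
t 23.35 pos mm [482.5 246.2  88.6] F [-1.53  0.02 -0.78] sd [0.28 0.15 0.66] M [0.093 0.246 0.032] q6 -63.4 w 0.03054832675857441
```

>>> servo_tool --pt "0.08 0 0 0 0 -2 1" --pt "0 0 0.1 0 0 0 1" --pt "0 0 0.1 0 0 0 1" --pt "0 0 0 0 0 0 1" --pt "0 0 0 0 0 0 1"

```text
clock: 23.85
position: [0.4825, 0.2463, 0.0868]
ee_rot: [0.0, 0.044, 0.999, 0.0]
contact_force: [0.0, 0.7, -0.6]
width: 0.0308
gripper_force: 39.7
```

```bash
python3 -c "
from h import *
feel(3)"
```

```text
t 24.0 pos mm [482.4 246.3  86.9] F [-0.06  0.27 -0.18] sd [0.68 0.36 0.28] M [0.02  0.038 0.   ] q6 -65.3 w 0.03093043301572129
```

>>> servo_tool --pt "0 0 0.1 0 0 0 1" --pt "0 0 0.1 0 0 0 1" --pt "0 0 0.1 0 0 0 1" --pt "0 0 0.1 0 0 0 1" --pt "0 0 0 0 0 0 1"

```text
clock: 24.5
position: [0.4822, 0.2463, 0.0826]
ee_rot: [-0.0, 0.043, 0.999, -0.0]
contact_force: [-0.9, -0.0, -0.0]
width: 0.0309
gripper_force: 39.7
```

```bash
python3 -c "
from h import *
feel(3)"
```

```text
t 24.65 pos mm [482.3 246.3  82.8] F [ 0.13  0.48 -1.02] sd [0.45 0.46 0.61] M [-0.012  0.004 -0.003] q6 -65.3 w 0.030469544747738376
```

>>> servo_tool --pt "0 0 0.1 0 0 0 1" --pt "0 0 0.1 0 0 0 1" --pt "0 0 0.1 0 0 0 1" --pt "0 0 0.1 0 0 0 1" --pt "0 0 0.1 0 0 0 1"

```text
clock: 25.15
position: [0.4823, 0.2463, 0.0777]
ee_rot: [-0.0, 0.043, 0.999, 0.0]
contact_force: [-0.1, -0.0, 0.4]
width: 0.0306
gripper_force: 39.7
```

>>> servo_tool --pt "0 0 0.1 0 0 0 1" --pt "0 0 0.1 0 0 0 1" --pt "0 0 0.1 0 0 0 1" --pt "0 0 0 0 0 0 1" --pt "0 0 0 0 0 0 1"

```text
clock: 25.65
position: [0.4823, 0.2463, 0.0748]
ee_rot: [0.0, 0.043, 0.999, 0.0]
contact_force: [0.7, -0.0, -1.4]
width: 0.0308
gripper_force: 39.7
```

```bash
python3 -c "
from h import *
feel(3)"
```

```text
t 25.8 pos mm [482.3 246.4  74.9] F [ 0.35 -0.42 -0.66] sd [0.23 0.45 0.23] M [-0.009  0.027  0.01 ] q6 -65.3 w 0.030387275842345386
```

>>> servo_tool --pt "0 0 0.1 0 0 0 1" --pt "0 0 0.1 0 0 0 1" --pt "0 0 0.1 0 0 0 1" --pt "0 0 0.05 0 0 0 1" --pt "0 0 0 0 0 0 1"

```text
clock: 26.3
position: [0.4823, 0.2464, 0.0714]
ee_rot: [0.0, 0.043, 0.999, 0.0]
contact_force: [0.1, 0.4, 1.0]
width: 0.0309
gripper_force: 39.9
```

```bash
python3 -c "
from h import *
feel(3)"
```

```text
t 26.45 pos mm [482.4 246.4  71.4] F [-0.49 -0.03  1.12] sd [0.46 0.52 0.2 ] M [-0.013  0.056 -0.015] q6 -65.3 w 0.030855183456627886
```

Seated at about 1.8 N with TCP z at 71.4 mm, as predicted. Next I release and withdraw straight up.

>>> servo_tool --pt "0 0 0 0 0 0 0.2" --pt "0 0 0 0 0 0 0" --pt "0 0 0 0 0 0 -0.2" --pt "0 0 0 0 0 0 -0.3" --pt "0 0 0 0 0 0 -0.3"

```text
clock: 26.95
position: [0.4823, 0.2463, 0.0713]
ee_rot: [-0.0, 0.043, 0.999, 0.0]
contact_force: [0.4, 1.0, -1.2]
width: 0.0554
gripper_force: 0.0
```

>>> servo_tool --pt "0 0 -0.5 0 0 0 -0.3" --pt "0 0 -1 0 0 0 -0.3" --pt "0 0 -1.5 0 0 0 -0.3" --pt "0 0 -2 0 0 0 -0.3" --pt "0 0 -2 0 0 0 -0.3"

```text
clock: 27.45
position: [0.4823, 0.2464, 0.1428]
ee_rot: [0.0, 0.043, 0.999, 0.0]
contact_force: [0.7, -0.7, -0.5]
width: 0.0553
gripper_force: 0.0
```

>>> servo_tool --pt "0 0 -3 0 0 0 -0.3" --pt "0 0 -3 0 0 0 -0.3" --pt "0 0 -2 0 0 0 -0.3" --pt "0 0 0 0 0 0 -0.3" --pt "0 0 0 0 0 0 -0.3"

```text
clock: 27.95
position: [0.4822, 0.2463, 0.2217]
ee_rot: [0.0, 0.043, 0.999, 0.0]
contact_force: [-0.2, -0.7, -0.5]
width: 0.0556
gripper_force: 0.0
```

```bash
python3 -c "
from h import *
feel(1)
a=save('side','pics/side5.png');b=save('top','pics/top5.png')
c=lambda im,x,y:cv2.resize(im[y:y+60,x:x+60],(400,400),interpolation=cv2.INTER_CUBIC)
cv2.imwrite('pics/c5.png',np.hstack([c(a,280,175),c(b,235,160)])[:,:,::-1])
print((proj('side',[[.4825,.2463,.035],[.4825,.2463,.094]])-[280,175])*400/60)"
```

```text
t 28.0 pos mm [481.6 246.1 220.7] F [-0.47  0.47 -0.46] sd [0. 0. 0.] M [-0.009 -0.017  0.027] q6 -65.3 w 0.05536003539945431
[[170.07345667 249.15010378]
 [174.42350769 147.28712897]]
```

View pics/c5.png

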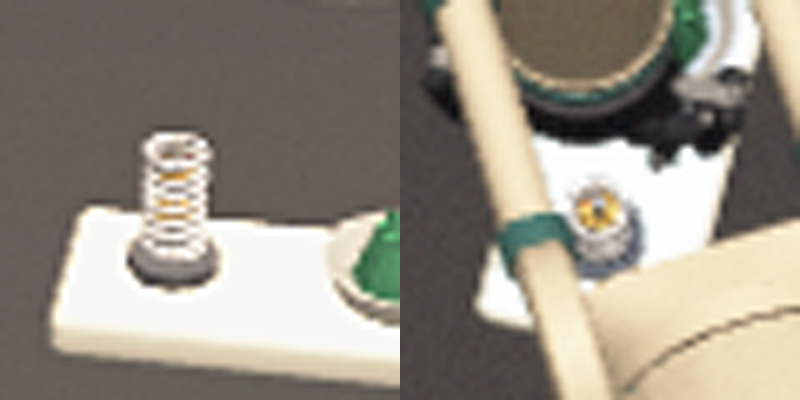

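The spring stands upright on the boss in both views (side crop: base (173,255), top ring (177,148)), and the gripper is clear.

```bash
python3 -c "
from h import *
print(manip.sign_off())"
```

```text
the job is handed in; nothing more can be done
None
```

I threaded the spring over the rod past both collars, seated it upright on the boss, let go, and handed the job in at about 28 s; the hand-in did not report whether it passed.

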